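# Hang the keyhole tray on the draining board

## Task

Hang the small metal tray on the stud of the sloping draining board: lay the wide end of its keyhole over the stud's head so the tray lies flat on the board, then slide it straight down the slope until the stud is fully home at the end of the narrow slot, and let go. Work gently: the stud is clamped somewhere along its short track, so feel for it, and never force the tray against the board or stud (40 N is too much). Leave the bottle, the beaker and the jar where they stand.

Things in the scene. Friction and masses are not known exactly. Their poses are not given: they have to be found in the camera images.
- board: Fixed rigid white draining board, its flat top 260 mm up the slope by 250 mm wide, at 24 degrees to horizontal. Origin on the bench under its centre; z up, x horizontal to the high side (up the slope = cos24 x + sin24 z, outward normal = -sin24 x + cos24 z), y across. Surface 73 mm above the origin at its middle. Rows of 34 mm pegs 108 mm to either side. A mushroom stud stands on the centre line.
- stud_mark (a point): Middle of the stud's dark 80 mm clamp track, on the sloping surface; axes as board. The stud stands square to the slope up to 24 mm up or down it from here, not measured, different each time, no sideways offset. Rigid. Neck (stud_neck, its centre 4 mm off the surface) 7 mm in diameter; head 18 mm in diameter, from 7 to 11.5 mm off the surface, top edge bevelled.
- tray: Loose bare-metal tray, about 0.25 kg, flat on the bench: plate 130 (x) by 90 (y) by 4 mm, origin at the centre of its underside, x towards its keyhole end (up the slope when hung), z out of the finned face. Rim 8 mm high, 3 mm thick round the half at x below -5 mm. Friction on the board 0.5 to 0.75: it does not slide down by itself.
- grip (a point): Grip point on the tray's upright fin: x = -32, y = 0, z = 38 mm in the tray's frame; axes as tray. The fin is 12 mm thick (pinch it along y), spans x = -52 to -12 mm, and its top is 52 mm above the tray's underside.
- hole (a point): Centre of the keyhole's wide end, on the tray's underside, at x = 12 mm; axes as tray. The wide end is a through-hole, 23 mm across the flats (octagonal).
- home (a point): Point of the keyhole's narrow slot, on the tray's underside at x = 32 mm, where the stud's axis stands when fully home; axes as tray. The slot is 12 mm wide and runs from the wide end towards +x up to x = 35.5 mm, through the plate.
- amber_bottle: Loose amber glass bottle with a cap, 70 mm in diameter, 150 mm tall; origin at the centre of its underside. Bystander.
- beaker: Loose glass beaker, 68 mm in diameter, 90 mm tall; origin at the centre of its underside. Bystander.
- jar: Loose small clear jar, 60 mm in diameter, 70 mm tall; origin at the centre of its underside. Bystander.

How it is judged:
On the way:
1. the stud's head has come through the wide end of the keyhole and the tray lies flat on the board (z of stud_neck in the frame of tray between 0.001 and 0.007 m and y of stud_neck in the frame of tray between -0.006 and 0.006 m and angle between tray's own z axis and vertical between 0.339 and 0.499 rad and x of stud_neck in the frame of tray between 0.005 and 0.022 m), for 0.05 s.
At the end, for the whole second after the job is handed in: the tray hangs at rest, flat on the board (tilt within 0.08 rad of the 24 degree slope), square to it within 0.2 rad, the stud's neck in the narrow slot within 2.5 mm of fully home, its head outside the tray; the bottle, the beaker and the jar stand upright (z of stud_neck in the frame of tray between 0.001 and 0.007 m and y of stud_neck in the frame of tray between -0.006 and 0.006 m and angle between tray's own z axis and vertical between 0.339 and 0.499 rad and x of stud_neck in the frame of tray above 0.0295 m and angle between the y axis of tray and the y axis of board, either way round below 0.2 rad and linear speed of tray below 0.01 m/s and angular speed of tray below 0.1 rad/s and angle between each of amber_bottle, beaker, jar's own z axis and vertical below 0.2 rad); the robot touches nothing.
It fails at once if the tray is pressed or pushed against the board or its stud with more than 40 N (contact force between tray and board above 40 N).
It fails at once if the bottle, the beaker or the jar is shifted by more than 20 mm (distance of any of amber_bottle, beaker, jar from where it was at the start of the episode above 0.02 m).
It also fails if it takes over 72 s, if anything falls off the work surface, if the arm or the gripper's body presses on something with over 40 N, if the wrist force passes 120 N, or if a joint passes its speed limit or range.

## Robot

A 6-joint arm with a two-finger parallel gripper is mounted at the origin on the work surface. World frame = base frame: x ahead of the robot, y to its left, z up, the work surface at z = 0. Lengths are in m, angles in rad, forces in N, time in s.
With the tool pointing down it reaches from about 0.375 to 0.975 m from the base axis. Payload 3.8 kg.
Tool frame: the origin (TCP) lies at the very end of the fingers, on their centre line; the grasp point (between the pads) lies pinch_z behind it (pinch_z is the distance from the TCP to the grasp point, in m); z points along the fingers, y is the direction in which the jaws open and shut (so a half turn about z gives the same grasp; the last joint's range is limited). The gripper opens to 88 mm and grips with 3 to 60 N. Pads are 18 mm wide; open, the fingers measure 123 mm over their backs; the gripper's body (75 mm by 187 mm) begins 45 mm behind the grasp point.
Start: joints at [-1.305, 0.264, 1.604, -0, 1.274, -0.037], TCP at [0.201, -0.644, 0.239] pointing down, gripper open.
Joint ranges: [-2.63, 2.63], [-0.94, 2.18], [0.31, 2.57], [-1.31, 4.45], [0, 2.66], [-2.55, 2.55]. Speed limits (rad/s): [2.57, 2.57, 3.14, 3.14, 3.14, 3.14].

## Interface

Orientations are given as a rotation vector (axis times angle).
In Python, from cell import * gives the robot as it stands. The module is installed in compiled form; this text tells all that it offers.
- The arm moves only by the tool step_arm, never from a script. Its arguments are lists of equal length, an entry for each row: "slide": the shift along the world's x, y, z scaled (see below), a list of three; "twist": the turn, a rotation vector about the world's x, y, z scaled (see below), a list of three; "fingers": the finger opening in mm, from 0 to 88.1. In form: {"slide": [[x, y, z], ...], "twist": [[rx, ry, rz], ...], "fingers": [fingers, ...]}. A call has 1 to 12 rows; each row shifts and turns the commanded pose from where the row before left it; what a row does not reach is not made up. The controller multiplies each number of a shift by 2.5 cm and each number of a turn by 10 degrees. A row lasts 1/8 s, in which the tool goes at most 62.5 mm and 10.7 degrees, less where a joint would pass 70% of its speed; a pose out of reach is approached as far as the arm can. A call with a number of a shift or a turn outside -1 to 1 is refused whole. A call with a gripper value outside its range is refused whole. The fingers move at their own pace and stop on an object; "newtons" is the grip in N (left out, the last holds). Time passes only in rows, so rows that do not move let the fingers close. It gives the time, the measured TCP pose, the force and the opening at its end, in the units of the state.
- observe(): the state, without advancing time (a new reading comes with each control period).
- grab_frame(name): name is "side" or "top" or "wrist"; returns a dict with "img" (400x640x3 uint8, red, green, blue), "depth" (400x640 float32, m along the optical axis (not along the pixel's ray), 0 where there is no reading), "fovy" (degrees; the focal length in pixels is half the picture's height over the tangent of half this angle, whatever the lens; pixels are square), "cx", "cy" (the principal point, pixels), "extrinsics" (4x4, takes a point from camera to world coordinates). Camera axes: x right, y up, looking along -z (the intrinsics and any distortion apply to the point x, -y, -z); pixel columns grow to the right and rows downward; lengths in m; the calibration is good to about 2 mm. The wrist camera is an equidistant fisheye: a pixel r from the principal point sees the ray r / f radians off the axis. A picture is of the moment at which its call begins.
- hand_in(): hands the job in, once; it reports no verdict.
Trained networks look in the newest picture that a camera, given by its name, has taken for a name from the list of things; names that differ only in an ending like _2 or _b are one class to them, and where a whole thing is asked for, a point or a joint stands for the part that bears it (a point fixed in the world has none). Each returns a list of dicts, best first, with "conf" (0 to 1); they miss things now and then, are a little off and sometimes report something else, mostly with a low value. They report only what shows in the picture. A call takes as long as a camera call.
- search_frame(label, camera): "centre" ([column, row] as shares, 0 to 1, of the picture: columns of its width, rows of its height, amid what is visible of it).
The state is a dict: "time_s": time; "joint_positions": joint angles; "qvel": joint speeds; "tau": joint torques, N m; "ee_pos": TCP position; "tool_rot": TCP orientation; "force": force on the tool from outside, world axes, zero at the start; "torque": the same for the moment, N m; "width": finger opening in m.
Only numpy, scipy, OpenCV 4.12 (cv2) and the standard library are available. Lean on these libraries where they do the work, as an engineer would, in place of code of your own. Each camera call takes 0.05 s, during which the arm holds its last target. There are 200 camera calls.

## Working session

There is one attempt and no reset: what is moved stays moved. The work goes in short steps, Python scripts to look and compute and a tool call to move; the robot and the scene stay as the last step left them, time stands still between calls to the robot, and variables do not carry over. Pictures are saved under pics/ and viewed, about 8 in all and at most 12, crops included, and the job is handed in when it is done.

Besides the shell and the picture viewer there is one more tool, called after ">>>" by a JSON object that holds its "op" and its "data". step_arm: Moves the arm, as the interface text tells. Its arguments: {"type":"object","properties":{"slide":{"type":"array","items":{"type":"array","items":{"type":"number"}}},"twist":{"type":"array","items":{"type":"array","items":{"type":"number"}}},"fingers":{"type":"array","items":{"type":"number"}},"newtons":{"type":"number"}},"required":["slide","twist","fingers"]}

```bash
mkdir -p pics; cat > h.py <<'E'
from cell import *
import numpy as np, cv2
from scipy.spatial.transform import Rotation as R
def pts(f):
    h,w=f["depth"].shape; F=h/2/np.tan(np.radians(f["fovy"])/2)
    u,v=np.meshgrid(np.arange(w)+.5,np.arange(h)+.5); d=f["depth"]
    P=np.stack([(u-f["cx"])/F*d,-(v-f["cy"])/F*d,-d],-1)
    E=f["extrinsics"]; return P@E[:3,:3].T+E[:3,3]
E
python3 - <<'E'
from h import *
o=observe(); print(o)
ims=[]
for n in ["top","side"]:
    f=grab_frame(n); np.savez(n+"0.npz",**f); P=pts(f); ims.append(f["img"])
    print(n,f["fovy"],f["cx"],f["cy"],f["extrinsics"].round(3).tolist())
    for l in ["board","stud_mark","stud_neck","tray","grip","hole","home","amber_bottle","beaker","jar"]:
        for r in search_frame(l,n)[:2]:
            c=r["centre"]; u,v=int(c[0]*640),int(c[1]*400)
            print(l,round(r["conf"],2),u,v,P[min(v,399),min(u,639)].round(3), f["depth"][min(v,399),min(u,639)])
cv2.imwrite("pics/a.png",np.vstack([i[:,:,::-1] for i in ims])[:, :])
i=cv2.imread("pics/a.png"); cv2.imwrite("pics/a.png",cv2.resize(i,(480,600)) if 0 else i[:800])
cv2.imwrite("pics/top.png",ims[0][:,:,::-1]);cv2.imwrite("pics/side.png",ims[1][:,:,::-1])
E
```

```text
{'time_s': 0.0, 'joint_positions': array([-1.30488222e+00,  2.64754237e-01,  1.60538178e+00, -1.64370081e-05,
        1.27368513e+00, -3.68793908e-02]), 'qvel': array([ 2.75788112e-04, -1.32131060e-03, -6.32122095e-05,  2.09119688e-05,
        1.29153236e-03,  1.26389814e-03]), 'tau': array([ 2.99718386e-05, -5.02111459e+01, -3.56875205e+01,  7.26722251e-02,
        2.92539300e-02, -1.76885005e-04]), 'ee_pos': array([ 0.20109554, -0.64360155,  0.23738307]), 'tool_rot': array([-3.10346922e+00, -4.73485881e-01,  4.24212490e-04]), 'force': array([-0.20736516,  0.18845561,  0.42783117]), 'torque': array([-0.04451664, -0.0173567 ,  0.01043997]), 'width': 0.08826030321541568}
top 47.55436094499614 321.9969190457912 202.31133375659655 [[0.006, 0.99, -0.141, 0.452], [-1.0, 0.002, -0.03, 0.082], [-0.029, 0.141, 0.99, 1.125], [0.0, 0.0, 0.0, 1.0]]
board 0.95 480 225 [ 0.547 -0.249  0.081] 1.0362921
stud_mark 0.71 482 225 [ 0.546 -0.251  0.09 ] 1.0281546Traceback (most recent call last):
  File "<stdin>", line 8, in <module>
ValueError: it knows: amber_bottle, beaker, board, grip, hole, home, jar, stud_mark, tray
```

```bash
python3 - <<'E'
from h import *
for n in ["top","side"]:
    f=grab_frame(n); np.savez(n+"0.npz",**f); P=pts(f)
    print(n,f["fovy"],f["extrinsics"].round(3).tolist())
    for l in ["board","stud_mark","tray","grip","hole","home","amber_bottle","beaker","jar"]:
        for r in search_frame(l,n)[:2]:
            c=r["centre"]; u,v=min(int(c[0]*640),639),min(int(c[1]*400),399)
            print(l,round(r["conf"],2),u,v,P[v,u].round(3), f["depth"][v,u])
    cv2.imwrite(f"pics/{n}.png",f["img"][:,:,::-1])
E
```

```text
top 47.55436094499614 [[0.006, 0.99, -0.141, 0.452], [-1.0, 0.002, -0.03, 0.082], [-0.029, 0.141, 0.99, 1.125], [0.0, 0.0, 0.0, 1.0]]
board 0.68 482 223 [ 0.551 -0.252  0.09 ] 1.0286858
board 0.6 297 259 [0.469 0.174 0.006] 1.1122937
stud_mark 0.69 481 225 [ 0.548 -0.254  0.075] 1.0426435
tray 0.71 299 260 [0.467 0.17  0.001] 1.1169206
grip 0.68 299 261 [0.464 0.169 0.005] 1.1126908
hole 0.57 299 263 [0.459 0.17  0.002] 1.1153177
home 0.92 302 259 [0.469 0.162 0.001] 1.1169021
amber_bottle 0.73 337 130 [0.761 0.077 0.118] 1.0397654
beaker 0.76 262 143 [0.763 0.269 0.   ] 1.1624553
jar 0.66 300 262 [0.462 0.167 0.002] 1.1153669
jar 0.65 189 286 [0.405 0.418 0.071] 1.046912
side 42.61425659408303 [[-0.988, 0.055, -0.148, 0.422], [-0.156, -0.495, 0.855, 1.111], [-0.026, 0.867, 0.497, 0.689], [0.0, 0.0, 0.0, 1.0]]
board 0.86 360 153 [ 0.55  -0.21   0.072] 1.4555423
stud_mark 0.94 360 152 [ 0.55  -0.212  0.074] 1.4559474
tray 0.9 379 252 [0.468 0.177 0.012] 1.1419725
tray 0.3 359 153 [ 0.553 -0.209  0.072] 1.4547904
grip 0.66 380 254 [0.466 0.171 0.003] 1.1513333
hole 0.83 381 253 [ 0.465  0.163 -0.001] 1.160312
home 0.85 379 254 [0.468 0.175 0.005] 1.147879
amber_bottle 0.85 255 202 [0.768 0.105 0.08 ] 1.2140867
amber_bottle 0.15 382 255 [0.462 0.176 0.004] 1.1461753
jar 0.81 413 333 [0.393 0.46  0.054] 0.8685331
```

View pics/top.png

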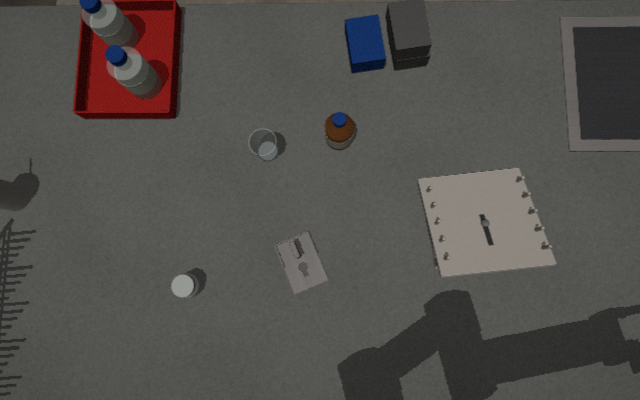

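View pics/side.png

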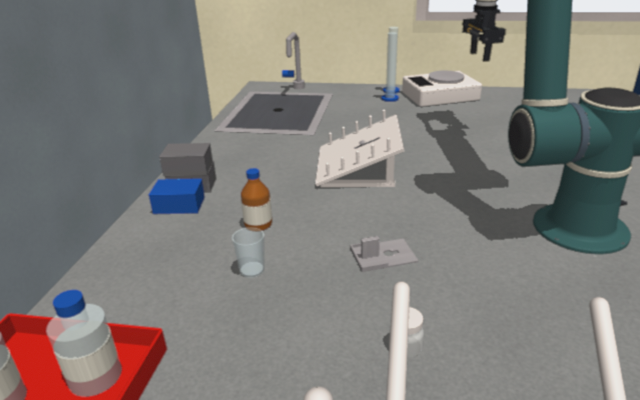

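The top view shows the tray near (300,263), with its fin at (298,248) and keyhole at (304,268). The board is near (486,222), its high side facing the robot, with the stud at about (485,222). The beaker, bottle and jar stand clear of both.

```bash
python3 - <<'E'
from h import *
f=np.load("top0.npz"); P=pts(f); img=f["img"]
# board: points above bench in region
m=np.zeros(P.shape[:2],bool); m[160:280,412:560]=1
m&=(P[...,2]>.012)&(f["depth"]>0)&(img.min(-1)>90)
Q=P[m]
for _ in range(4):
    c=Q.mean(0); n=np.linalg.svd(Q-c,full_matrices=0)[2][2]; n*=np.sign(n[2]); d=(Q-c)@n; print(len(Q),d.std()); Q=Q[abs(d)<max(2*d.std(),.003)]
print("c",c,"n",n,"tilt",np.degrees(np.arccos(n[2])),"yaw",np.degrees(np.arctan2(-n[1],-n[0])))
def plane_pt(u,v,p0,n):
    E=f["extrinsics"];F=200/np.tan(np.radians(f["fovy"])/2)
    r=E[:3,:3]@np.array([(u-f["cx"])/F,-(v-f["cy"])/F,-1]); o=E[:3,3]; return o+r*((p0-o)@n)/(r@n)
# bright mask outline -> min area rect
def rect(m,p0,n):
    cs,_=cv2.findContours(m.astype(np.uint8),cv2.RETR_EXTERNAL,cv2.CHAIN_APPROX_NONE); k=max(cs,key=cv2.contourArea)[:,0]+.5
    W=np.array([plane_pt(*q,p0,n) for q in k])
    b=n*0; b[:]=[-1,0,0]; b-=n*(b@n); b/=np.linalg.norm(b); a=np.cross(n,b)
    r=cv2.minAreaRect(np.stack([(W-p0)@b,(W-p0)@a],1).astype(np.float32)); print("rect",r)
    return p0+b*r[0][0]+a*r[0][1]
mm=np.zeros(P.shape[:2],bool); mm[160:285,408:565]=1
print("board centre",rect(mm&(img.min(-1)>120),c,n))
mm=np.zeros(P.shape[:2],bool); mm[225:300,265:335]=1
for t in(95,110): print("tray",rect(mm&(img.min(-1)>t),np.array([.46,.17,.004]),np.array([0,0,1.])))
m=mm&(P[...,2]>.025); print("fin",m.sum(),P[m].mean(0),P[m][:,2].max()); print(P[m].round(3)[:40:3])
a=cv2.resize(img[220:305,260:340],None,fx=5,fy=5,interpolation=3); b=cv2.resize(img[155:285,405:565],None,fx=3,fy=3,interpolation=3)
o=np.zeros((430,890,3),np.uint8); o[:425,:400]=a;o[:390,405:885]=b; cv2.imwrite("pics/z.png",cv2.resize(o,(800,387))[:,:,::-1])
E
```

```text
10588 0.0035990195080020915
10460 0.0017668061989255476
9954 0.0015131637409978428
9561 0.0013950880144944831
c [ 0.55547928 -0.25717312  0.07653506] n [0.40290903 0.04549697 0.9141085 ] tilt 23.920562717886842 yaw -173.55738295283487
rect ((-0.008655726909637451, 0.0003799349069595337), (0.25813028216362, 0.24579089879989624), 7.044447422027588)
board centre [ 0.56340135 -0.25772595  0.07307078]
rect ((-0.0014964230358600616, 0.005243439227342606), (0.12972091138362885, 0.09028612077236176), 22.982498168945312)
tray [0.46149642 0.16475656 0.004     ]
rect ((0.043345414102077484, -0.00368301197886467), (0.050244152545928955, 0.03153468668460846), 19.33100128173828)
tray [0.41665459 0.17368301 0.004     ]
fin 116 [0.48383509 0.16123904 0.23479892] 1.1250138237907175
[[0.452 0.082 1.125]
 [0.452 0.082 1.125]
 [0.508 0.188 0.049]
 [0.508 0.18  0.053]
 [0.505 0.187 0.056]
 [0.506 0.181 0.051]
 [0.503 0.187 0.054]
 [0.503 0.181 0.049]
 [0.501 0.185 0.05 ]
 [0.501 0.178 0.054]
 [0.499 0.185 0.05 ]
 [0.499 0.178 0.05 ]
 [0.496 0.185 0.051]
 [0.496 0.178 0.051]]
```

View pics/z.png

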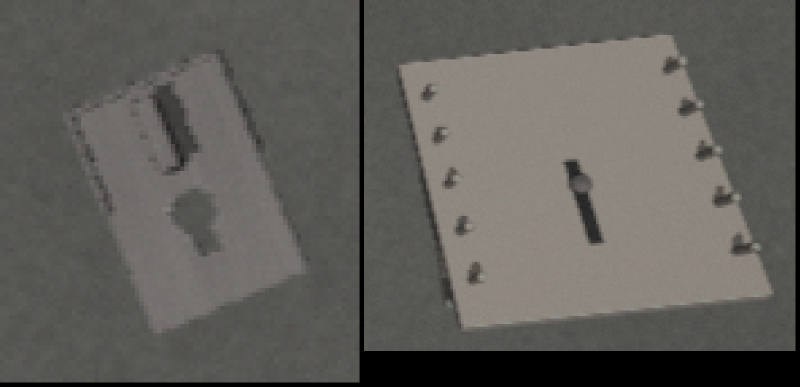

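Measurements agree with the given sizes: tray 130 x 90 at (0.4615, 0.165) with yaw about -157°, board tilt 23.9°, centre height 73 mm and yaw about -173°. I'll move over the board first and look at the stud with the wrist camera.

>>> {"op": "step_arm", "data": {"slide": [[1,1,0.4],[1,1,0.4],[1,1,0.4],[1,1,0.4],[1,1,0.4],[1,1,0.4],[1,1,0],[1,1,0],[1,1,0],[1,1,0],[1,1,0],[1,1,0]], "twist": [[0,0,0],[0,0,0],[0,0,0],[0,0,0],[0,0,0],[0,0,0],[0,0,0],[0,0,0],[0,0,0],[0,0,0],[0,0,0],[0,0,0]], "fingers": [60,60,60,60,60,60,60,60,60,60,60,60]}}

```text
time_s: 2.65
ee_pos: [0.502, -0.3434, 0.2989]
tool_rot: [3.105, 0.474, 0.0]
force: [0.3, -0.2, -0.2]
width: 0.0601
```

```bash
python3 - <<'E'
from h import *
import cell; print([k for k in dir(cell) if k[0]!='_'], getattr(cell,'pinch_z',None))
o=observe(); print(o["time_s"],o["ee_pos"],o["tool_rot"],o["joint_positions"])
f=grab_frame("wrist"); np.savez("w1.npz",**f); print(f["fovy"],f["cx"],f["cy"],f["extrinsics"].round(3).tolist())
for l in["stud_mark","board"]: print([(r["conf"],np.array(r["centre"])*[640,400]) for r in search_frame(l,"wrist")[:2]])
cv2.imwrite("pics/w1.png",f["img"][:,:,::-1])
E
```

```text
['Unreachable', 'grab_frame', 'hand_in', 'observe', 'pinch_z', 'search_frame'] 0.0187
2.65 [ 0.50203975 -0.34341938  0.29887328] [3.10536734e+00 4.73788897e-01 3.98633018e-04] [-6.40874640e-01  1.06957747e-01  1.67804609e+00 -2.34857960e-05
  1.35620413e+00  6.27119909e-01]
65.70646984690485 322.6185785804616 198.59382731032343 [[0.298, 0.905, 0.302, 0.582], [-0.955, 0.283, 0.093, -0.319], [-0.001, -0.317, 0.949, 0.444], [0.0, 0.0, 0.0, 1.0]]
[(0.68, array([268.992, 114.92 ]))]
[]
```

View pics/w1.png

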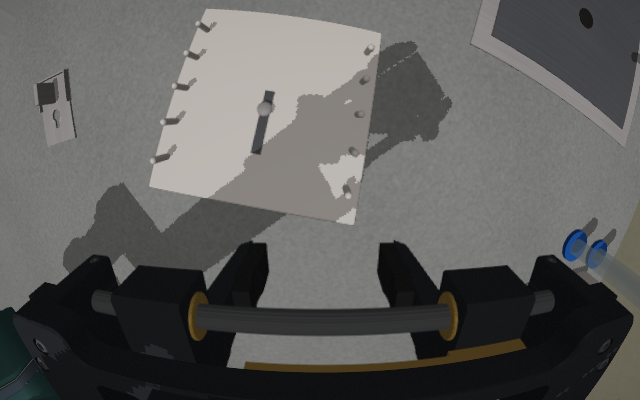

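The wrist view shows the stud head at about (265,107), near the lower (far) end of the track. Now I'll triangulate it.

```bash
cat >> h.py <<'E'
def wrays(f,u,v):
    F=200/np.tan(np.radians(f["fovy"])/2); x=u-f["cx"]; y=v-f["cy"]; r=np.hypot(x,y)+1e-9
    return np.stack([x/r*np.tan(r/F),-y/r*np.tan(r/F),-np.ones_like(r)],-1)
def wpts(f):
    h,w=f["depth"].shape; u,v=np.meshgrid(np.arange(w)+.5,np.arange(h)+.5)
    E=f["extrinsics"]; return (wrays(f,u,v)*f["depth"][...,None])@E[:3,:3].T+E[:3,3]
E
python3 - <<'E'
from h import *
yb=np.radians(-173.3); t=np.radians(24)
X=np.array([np.cos(yb)*np.cos(t),np.sin(yb)*np.cos(t),np.sin(t)]);Y=np.array([-np.sin(yb),np.cos(yb),0]);N=np.cross(X,Y)
C=np.array([.5634,-.2577,.0731]); print(X,Y,N)
f=np.load("w1.npz"); P=wpts(f); img=f["img"].astype(int)
m=np.zeros(P.shape[:2],bool); m[15:215,155:375]=1; m&=(img.min(-1)>90)&(f["depth"]>0)&(P[...,2]>.02)
Q=P[m]
for _ in range(4):
    c=Q.mean(0); n=np.linalg.svd(Q-c,full_matrices=0)[2][2]; n*=np.sign(n[2]); d=(Q-c)@n; Q=Q[abs(d)<max(2*d.std(),.003)]
print("w n",n,np.degrees(np.arccos(n[2])),np.degrees(np.arctan2(-n[1],-n[0])),"h of C over w plane",(C-c)@n, d.std())
# outline from wrist
cs,_=cv2.findContours(m.astype(np.uint8),0,1); k=max(cs,key=cv2.contourArea)[:,0]+.5
E=f["extrinsics"]; r=wrays(f,k[:,0],k[:,1])@E[:3,:3].T; W=E[:3,3]+r*(((C-E[:3,3])@N)/(r@N))[:,None]-C
print(cv2.minAreaRect(np.stack([W@X,W@Y],1).astype(np.float32)))
h=(P-C)@N; a=(P-C)@X; b=(P-C)@Y
m=(h>.007)&(h<.016)&(abs(a)<.07)&(abs(b)<.02); print("wrist head",m.sum(),a[m].mean(),b[m].mean(),h[m].mean(),a[m].min(),a[m].max(),b[m].min(),b[m].max())
def ray(o,r,H): return o+r*(((C-o)@N+H)/(r@N))
p=ray(E[:3,3],E[:3,:3]@wrays(f,265.,105.),.0115)-C; print("wrist px",p@X,p@Y)
tr=np.array
k=np.argwhere((img.max(-1)<85)&(abs(a)<.09)&(abs(b)<.03)); rr=wrays(f,k[:,1]+.5,k[:,0]+.5)@E[:3,:3].T; W=E[:3,3]+rr*(((C-E[:3,3])@N)/(rr@N))[:,None]-C
print("track a,b",(W@X).min(),(W@X).max(),np.median(W@Y))
f=np.load("top0.npz"); P=pts(f);h=(P-C)@N; a=(P-C)@X; b=(P-C)@Y
m=(h>.007)&(h<.016)&(abs(a)<.07)&(abs(b)<.02); print("top head",m.sum(),a[m].mean(),b[m].mean(),h[m].mean())
F=200/np.tan(np.radians(f["fovy"])/2);E=f["extrinsics"]
p=ray(E[:3,3],E[:3,:3]@np.array([(485.1-f["cx"])/F,-(222.8-f["cy"])/F,-1]),.0115)-C; print("top px",p@X,p@Y)
E
```

```text
[-0.90730654 -0.10658402  0.40673664] [ 0.11667074 -0.99317065  0.        ] [0.4039589  0.04745426 0.91354546]
w n [0.40462441 0.04513001 0.91336869] 24.024888282438184 -173.63578754248502 h of C over w plane 5.6860470653850855e-05 0.000743047463535449
((-0.0004058629274368286, -0.0042639076709747314), (0.25937947630882263, 0.2557770311832428), 0.018959706649184227)
wrist head 168 0.017155344782730397 -0.0007822209783753572 0.010541203323453199 0.008315318065559404 0.02441855282106818 -0.00969442131723572 0.0073343914662724035
wrist px 0.012421612060278522 -0.0011814287531244957
track a,b -0.010149114727412615 0.06798786785973028 -0.0011665184335301335
top head 42 0.01745237892134926 -0.0014805407844054614 0.011145676840104781
top px 0.017032213668705862 -0.0018122068671238424
```

>>> {"op": "step_arm", "data": {"slide": [[0,1,0],[0,1,0],[0,1,0],[0,1,0],[0,1,0],[0,1,0],[0,1,0],[0,1,0],[0,1,0],[0,1,0],[0,1,0],[0,1,0]], "twist": [[0,0,0.1],[0,0,0.1],[0,0,0.1],[0,0,0.1],[0,0,0.1],[0,0,0.07],[0,0,0],[0,0,0],[0,0,0],[0,0,0],[0,0,0],[0,0,0]], "fingers": [60,60,60,60,60,60,60,60,60,60,60,60]}}

```text
time_s: 4.3
ee_pos: [0.5005, -0.0426, 0.2989]
tool_rot: [3.078, 0.629, 0.001]
force: [-0.1, -0.1, 0.3]
width: 0.06
```

>>> {"op": "step_arm", "data": {"slide": [[0,1,-0.5],[0,1,-0.5],[0,1,-0.5],[0,1,-0.5],[0,1,-0.5],[0,1,-0.5],[0,1,-0.5],[0,1,-0.5],[-0.44,0.84,-0.5],[0,0,-0.5],[0,0,0]], "twist": [[0,0,0],[0,0,0],[0,0,0],[0,0,0],[0,0,0],[0,0,0],[0,0,0],[0,0,0],[0,0,0],[0,0,0],[0,0,0]], "fingers": [60,60,60,60,60,60,60,60,60,60,60]}}

```text
time_s: 5.68
ee_pos: [0.489, 0.1765, 0.1727]
tool_rot: [3.077, 0.629, -0.003]
force: [-0.5, -0.4, 0.6]
width: 0.0603
```

```bash
python3 - <<'E'
from h import *
o=observe(); print(o["time_s"],o["ee_pos"],o["tool_rot"],o["joint_positions"],o["force"])
f=grab_frame("wrist"); np.savez("w2.npz",**f); P=wpts(f); img=f["img"].astype(int)
m=(abs(P[...,0]-.47)<.1)&(abs(P[...,1]-.17)<.1)
q=m&(P[...,2]>.044)&(P[...,2]<.06); Q=P[q]; print("fin top",q.sum(),cv2.minAreaRect(Q[:,:2].astype(np.float32)),np.median(Q,0))
q=m&(P[...,2]>.002)&(P[...,2]<.013)&(img.min(-1)>95); print(q.sum(), np.median(P[q][:,2]))
cs,_=cv2.findContours(q.astype(np.uint8),0,1); k=max(cs,key=cv2.contourArea)[:,0]+.5
E=f["extrinsics"]; r=wrays(f,k[:,0],k[:,1])@E[:3,:3].T; W=E[:3,3]+r*((.004-E[2,3])/r[:,2])[:,None]
print("plate",cv2.minAreaRect(W[:,:2].astype(np.float32)))
cv2.imwrite("pics/w2.png",f["img"][:,:,::-1])
E
```

```text
5.675 [0.4890297  0.17648074 0.1726771 ] [ 3.07736143  0.62914382 -0.00311155] [ 2.98671626e-01  2.40740038e-02  2.00294348e+00 -4.24541922e-04
  1.11660293e+00  1.46632734e+00] [-0.52057154 -0.39872783  0.57987774]
fin top 602 ((0.49098387360572815, 0.17973771691322327), (0.03987862914800644, 0.011975928209722042), 23.136064529418945) [0.49204652 0.18008181 0.05128591]
7937 0.0036792538099849614
plate ((0.46027418971061707, 0.16667747497558594), (0.12932226061820984, 0.0927572250366211), 22.40296745300293)
```

View pics/w2.png

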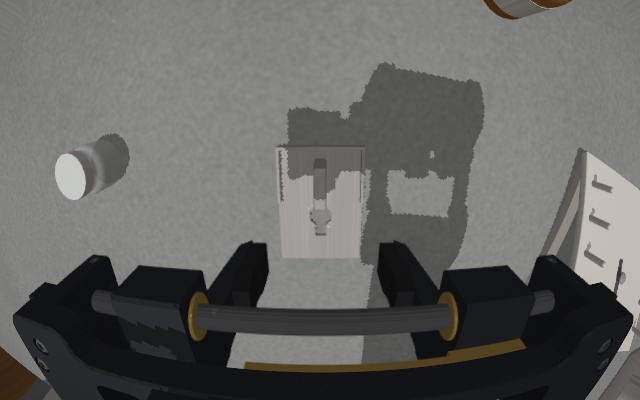

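Fin measured at (0.4908, 0.1795) with yaw 23°, 40 x 12 mm and its top at about 51 mm, which matches the given sizes. The picture shows it between the fingers. I'll descend and pinch.

>>> {"op": "step_arm", "data": {"slide": [[0.06,0.12,-1],[0,0,-1],[0,0,-1],[0,0,-1],[0,0,-1],[0,0,-0.8],[0,0,-0.33],[0,0,0],[0,0,0],[0,0,0]], "twist": [[0,0,0],[0,0,0],[0,0,0],[0,0,0],[0,0,0],[0,0,0],[0,0,0],[0,0,0],[0,0,0],[0,0,0]], "fingers": [50,50,50,50,50,50,50,50,30,20], "newtons": 25}}

```text
time_s: 6.98
ee_pos: [0.4927, 0.1799, 0.0215]
tool_rot: [-3.078, -0.628, -0.003]
force: [0.3, 0.4, -0.1]
width: 0.032
```

>>> {"op": "step_arm", "data": {"slide": [[0,0,0],[0,0,0],[0,0,0],[0,0,0]], "twist": [[0,0,0],[0,0,0],[0,0,0],[0,0,0]], "fingers": [8,0,0,0], "newtons": 25}}

```text
time_s: 7.48
ee_pos: [0.4919, 0.1799, 0.0208]
tool_rot: [-3.078, -0.627, -0.001]
force: [-1.7, 0.4, 2.9]
width: 0.0118
```

Gripped, with the opening at 11.8 mm. I'll lift, turn by -16.5° and carry the tray towards the board.

>>> {"op": "step_arm", "data": {"slide": [[0,0,0.4],[0,0,0.8],[0,0,1],[0,0,1],[0,0,1],[0.2,-0.8,1],[0.3,-1,1],[0.3,-1,1],[0.3,-1,1],[0.3,-1,0],[0.3,-1,0],[0.3,-1,0]], "twist": [[0,0,0],[0,0,0],[0,0,0],[0,0,0],[0,0,0],[0,0,-0.2],[0,0,-0.25],[0,0,-0.25],[0,0,-0.25],[0,0,-0.25],[0,0,-0.25],[0,0,-0.2]], "fingers": [0,0,0,0,0,0,0,0,0,0,0,0], "newtons": 30}}

```text
time_s: 8.98
ee_pos: [0.5414, 0.0087, 0.2253]
tool_rot: [3.136, 0.178, -0.001]
force: [-0.3, 0.5, -3.0]
width: 0.0116
```

>>> {"op": "step_arm", "data": {"slide": [[0.3,-1,0],[0.3,-1,0],[0.3,-1,0],[0.3,-1,0],[0.3,-1,0],[0.3,-1,0],[0.4,-1,0],[0.4,-1,0],[0.5,-1,0],[0.2,-1,0],[0,-0.4,0],[0,0,0]], "twist": [[-0.035,0.3,0],[-0.035,0.3,0],[-0.035,0.3,0],[-0.035,0.3,0],[-0.035,0.3,0],[-0.035,0.3,0],[-0.035,0.3,0],[-0.035,0.3,0],[0,0,0],[0,0,0],[0,0,0],[0,0,0]], "fingers": [0,0,0,0,0,0,0,0,0,0,0,0]}}

```text
time_s: 10.48
ee_pos: [0.6237, -0.2508, 0.2255]
tool_rot: [3.044, 0.172, -0.652]
force: [0.2, -0.3, -2.6]
width: 0.0117
```

```bash
cat >> h.py <<'E'
yb=np.radians(-173.45); t=np.radians(24)
X=np.array([np.cos(yb)*np.cos(t),np.sin(yb)*np.cos(t),np.sin(t)]);Y=np.array([-np.sin(yb),np.cos(yb),0]);N=np.cross(X,Y)
C=np.array([.5634,-.2577,.0731]); S=C+.017*X-.0012*Y
def state():
    o=observe(); A=R.from_rotvec(o["tool_rot"]); want=R.from_matrix(np.stack([-X,Y,-N],1)); p=o["ee_pos"]-S
    print(o["time_s"],"tcp rel stud X,Y,N",(np.array([X,Y,N])@p).round(4),"rot need deg(world)",np.degrees((want*A.inv()).as_rotvec()).round(2),"F board",(np.array([X,Y,N])@o["force"]).round(1),"w",o["width"].round(4))
    return o
E
python3 - <<'E'
from h import *
o=state(); print(o["ee_pos"],o["joint_positions"])
for n in["wrist","side","top"]:
    f=grab_frame(n); np.savez(n+"3.npz",**f); cv2.imwrite(f"pics/{n}3.png",f["img"][:,:,::-1])
a=cv2.imread("pics/wrist3.png"); s=cv2.imread("pics/side3.png")[60:220,250:490]
o=np.zeros((600,640,3),np.uint8); o[:400]=a; s=cv2.resize(s,(300,200)); o[400:,:300]=s; o[400:,320:620]=cv2.resize(cv2.imread("pics/top3.png")[120:280,380:620],(300,200)); cv2.imwrite("pics/m3.png",o)
E
```

```text
Traceback (most recent call last):
  File "h.py", line 20, in state
    print(o["time_s"],"tcp rel stud X,Y,N",(np.array([X,Y,N])@p).round(4),"rot need deg(world)",np.degrees((want*A.inv()).as_rotvec()).round(2),"F board",(np.array([X,Y,N])@o["force"]).round(1),"w",o["width"].round(4))
                                                                                                                                                                                                      ^^^^^^^^^^^^^^^^
AttributeError: 'float' object has no attribute 'round'
```

```bash
sed -i 's/o\["width"\].round(4)/round(o["width"],4)/' h.py
python3 - <<'E'
from h import *
o=state(); print(o["ee_pos"],o["joint_positions"])
for n in["wrist","side","top"]:
    f=grab_frame(n); np.savez(n+"3.npz",**f); cv2.imwrite(f"pics/{n}3.png",f["img"][:,:,::-1])
a=cv2.imread("pics/wrist3.png"); s=cv2.imread("pics/side3.png")[60:220,250:490]
o=np.zeros((600,640,3),np.uint8); o[:400]=a; s=cv2.resize(s,(300,200)); o[400:,:300]=s; o[400:,320:620]=cv2.resize(cv2.imread("pics/top3.png")[120:280,380:620],(300,200)); cv2.imwrite("pics/m3.png",o)
E
```

```text
10.475 tcp rel stud X,Y,N [-0.0105  0.0012  0.1639] rot need deg(world) [ 0.04 -0.17  0.07] F board [-1.2  0.3 -2.3] w 0.0117
[ 0.62370827 -0.25080166  0.22553331] [-0.3302905   0.51933909  1.33605094 -0.17773101  1.66965053  1.14429525]
```

View pics/m3.png

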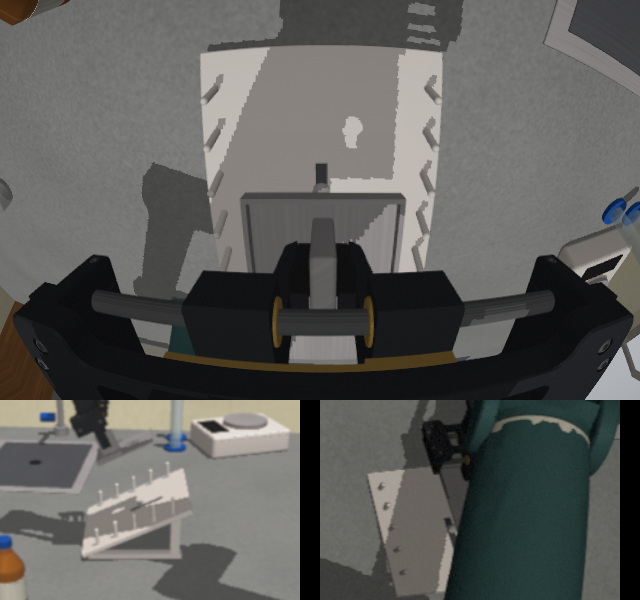

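The wrist view shows the tray aligned with the board and held by the fin, its lower rim at row ~195 and the stud just showing at (321,185). I'll check the tray's pose in the tool frame before placing it.

```bash
cat >> h.py <<'E'
def trayfit(f,o):
    P=wpts(f); A=R.from_rotvec(o["tool_rot"]).as_matrix(); T=(P-o["ee_pos"])@A  # tool coords: tray x=-Tx, tray y=Ty, tray z=-Tz
    tx,ty,tz=-T[...,0],T[...,1],-T[...,2]; ok=f["depth"]>0; ok&=(np.indices(ok.shape)[0]<300)
    img=f["img"].astype(int).min(-1)
    m=ok&(abs(ty)<.042)&(tx<.0)&(tx>-.027)&(abs(tz+.0168)<.007)&(abs(ty)>.010)
    G=np.c_[tx[m],ty[m],np.ones(m.sum())]; z=tz[m]
    for _ in range(3):
        s=np.linalg.lstsq(G,z,rcond=None)[0]; e=z-G@s; k=abs(e)<2.5*e.std()+1e-4; G,z=G[k],z[k]
    print("plate top z=%.4f at tcp; slope x %.2f deg, y %.2f deg, n %d rms %.4f"%(s[2],*np.degrees(s[:2]),len(z),e.std()))
    r=ok&(abs(tz+.0128)<.003)&(abs(ty)<.035)&(tx<-.02)&(tx>-.045); 
    q=np.polyfit(ty[r],tx[r],1); print("lower rim tx mean %.4f min %.4f yaw %.2f deg n %d"%(tx[r].mean(),np.percentile(tx[r],2),np.degrees(-q[0]),r.sum()))
    fn=ok&(abs(tz-.031)<.004)&(abs(ty)<.012)&(abs(tx)<.04); print("fin top",fn.sum(),"tz",np.median(tz[fn]),"ty",ty[fn].mean(),"tx min",tx[fn].min())
E
python3 - <<'E'
from h import *
o=state(); trayfit(np.load("wrist3.npz"),o)
E
```

```text
10.625 tcp rel stud X,Y,N [-1.080e-02 -1.000e-04  1.644e-01] rot need deg(world) [ 0.03 -0.14 -0.03] F board [-1.   0.6 -2.3] w 0.0118
plate top z=-0.0172 at tcp; slope x -0.08 deg, y -0.08 deg, n 4210 rms 0.0006
lower rim tx mean -0.0310 min -0.0320 yaw -0.05 deg n 597
fin top 1408 tz 0.030539755923073963 ty 0.000954254627533848 tx min -0.019243654408969434
```

```bash
python3 - <<'E'
from h import *
f=np.load("wrist3.npz"); P=wpts(f)-S; a,b,h=P@X,P@Y,P@N; ok=f["depth"]>0
m=ok&(abs(a)<.07)&(abs(b)<.02)&(abs(h)<.003); print("surface h",np.median(h[m]))
m=ok&(abs(a)<.03)&(abs(b)<.02)&(h>.006)&(h<.016); print(m.sum(),"a",np.percentile(a[m],[1,50,99]),"b",np.percentile(b[m],[1,50,99]),"h",h[m].mean())
i=f["img"].astype(int).max(-1); m=ok&(abs(h)<.004)&(abs(b)<.03)&(a<0)&(a>-.05)&(i<80); print("track",m.sum(),b[m].mean(),a[m].min())
for s in(1,-1):
    for a0 in (-.10,-.05): 
        m=ok&(h>.010)&(h<.033)&(abs(b-s*.108)<.02)&(abs(a-a0)<.03); print("pegs",s,m.sum(),np.median(b[m]))
E
```

```text
surface h 0.00017622234721912562
145 a [-0.00959912 -0.00438301 -0.00026741] b [-8.22561768e-03 -9.50059759e-05  8.01240027e-03] h 0.010716938559002798
track 209 -0.0001332487046239215 -0.027415911655596464
pegs 1 97 0.10491815255263215
pegs 1 110 0.10548944929555384
pegs -1 99 -0.10514476682937056
pegs -1 114 -0.10559843480023123
```

>>> {"op": "step_arm", "data": {"slide": [[-0.5,0,-0.3],[-0.5,0,-0.3],[0,0,0]], "twist": [[0,0,0],[0,0,0],[0,0,0]], "fingers": [0,0,0]}}

```text
time_s: 11.0
ee_pos: [0.5983, -0.2492, 0.2102]
tool_rot: [3.043, 0.175, -0.653]
force: [0.1, 0.2, -2.7]
width: 0.0116
```

```bash
python3 - <<'E'
from h import *
state(); f=grab_frame("wrist"); np.savez("w4.npz",**f); P=wpts(f)-S; a,b,h=P@X,P@Y,P@N; ok=f["depth"]>0
m=ok&(abs(a)<.07)&(abs(b)<.02)&(abs(h)<.003); print("surface h",np.median(h[m]))
m=ok&(abs(a)<.03)&(abs(b)<.02)&(h>.006)&(h<.016); print(m.sum(),"a",np.percentile(a[m],[1,50,99]),"b",np.percentile(b[m],[1,50,99]),"h",h[m].mean())
cv2.imwrite("pics/w4.png",cv2.resize(f["img"][120:240,240:400],None,fx=4,fy=4,interpolation=2)[:,:,::-1])
E
```

```text
11.0 tcp rel stud X,Y,N [ 0.0062 -0.0032  0.1398] rot need deg(world) [ 0.02 -0.23 -0.04] F board [-1.2 -0.2 -2.4] w 0.0116
surface h 0.00017328042415346503
283 a [-0.00988835 -0.00189392  0.00711034] b [-0.00807471 -0.00065859  0.00763045] h 0.010879773495671017
```

View pics/w4.png

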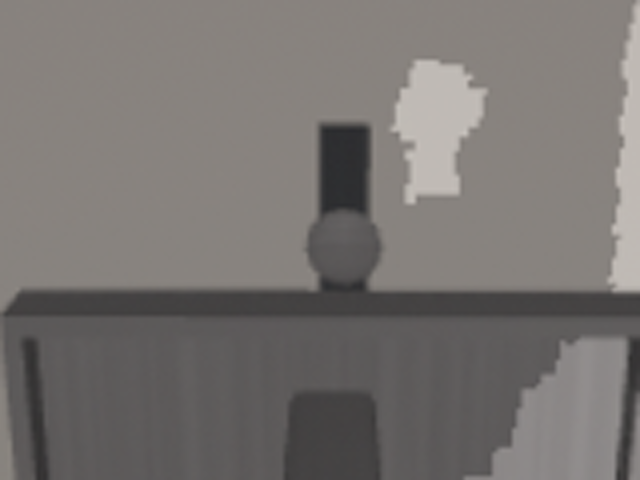

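The crop shows the stud head at about (326,181) in the full wrist image, just beyond the tray's lower rim. It sits 1 mm downslope of my estimate. I'll move to hover over it.

>>> {"op": "step_arm", "data": {"slide": [[0.057,-0.013,-0.73],[0.057,-0.013,-0.73],[0.057,-0.013,-0.73],[0.057,-0.013,-0.73],[0.057,-0.013,-0.73],[0.057,-0.013,-0.73],[0,0,0],[0,0,0]], "twist": [[0,0,0],[0,0,0],[0,0,0],[0,0,0],[0,0,0],[0,0,0],[0,0,0],[0,0,0]], "fingers": [0,0,0,0,0,0,0,0]}}

```text
time_s: 12.05
ee_pos: [0.6081, -0.2524, 0.1013]
tool_rot: [3.043, 0.174, -0.651]
force: [0.8, 0.5, -2.5]
width: 0.0118
```

```bash
cat >> h.py <<'E'
def go(x,y,n):
    o=state(); p=o["ee_pos"]-S; d=np.array([x,y,n])/1000-np.array([X,Y,N])@p; print("units",((d@np.array([X,Y,N]))/.025).round(3))
E
python3 -c "
from h import *
go(-46,-.3,33)
print('per mm X',X/25,'Y',Y/25,'N',N/25)"
```

```text
12.05 tcp rel stud X,Y,N [-0.0466  0.001   0.0441] rot need deg(world) [ 0.08 -0.14 -0.01] F board [-1.8 -0.4 -1.9] w 0.0118
units [-0.208  0.029 -0.395]
per mm X [-0.0363033  -0.00416833  0.01626947] Y [ 0.00456281 -0.03973891  0.        ] N [0.01616327 0.00185586 0.03654182]
```

>>> {"op": "step_arm", "data": {"slide": [[-0.088,0.016,-0.161],[-0.088,0.016,-0.161],[0,0,0]], "twist": [[0,0,0],[0,0,0],[0,0,0]], "fingers": [0,0,0]}}

```text
time_s: 12.42
ee_pos: [0.6029, -0.2513, 0.0927]
tool_rot: [3.043, 0.174, -0.652]
force: [-1.6, -0.0, -3.4]
width: 0.0115
```

```bash
python3 -c "
from h import *
go(-46,-.3,33)"
```

```text
12.425 tcp rel stud X,Y,N [-0.0456 -0.0006  0.0342] rot need deg(world) [ 0.05 -0.19 -0.  ] F board [ 0.1 -0.2 -3.7] w 0.0115
units [-0.002 -0.014 -0.052]
```

>>> {"op": "step_arm", "data": {"slide": [[-0.016,-0.002,-0.037],[-0.016,-0.002,-0.037],[-0.016,-0.002,-0.037],[0,0,0]], "twist": [[0,0,0],[0,0,0],[0,0,0],[0,0,0]], "fingers": [0,0,0,0]}}

```text
time_s: 12.92
ee_pos: [0.6022, -0.2516, 0.09]
tool_rot: [3.043, 0.174, -0.652]
force: [0.2, -0.4, -2.5]
width: 0.0118
```

```bash
python3 -c "
from h import *
go(-46,-.3,30)"
```

```text
12.925 tcp rel stud X,Y,N [-0.0459 -0.0005  0.0314] rot need deg(world) [ 0.06 -0.17 -0.01] F board [-1.2  0.4 -2.3] w 0.0118
units [-0.019 -0.01  -0.052]
```

Underside at about 10 mm with no contact force, so the head is entering the hole. Continuing down.

>>> {"op": "step_arm", "data": {"slide": [[-0.016,-0.002,-0.037],[-0.016,-0.002,-0.037],[-0.016,-0.002,-0.037],[0,0,0]], "twist": [[0,0,0],[0,0,0],[0,0,0],[0,0,0]], "fingers": [0,0,0,0]}}

```text
time_s: 13.42
ee_pos: [0.6009, -0.2517, 0.0872]
tool_rot: [3.043, 0.174, -0.652]
force: [0.4, -0.5, -2.1]
width: 0.0119
```

```bash
python3 -c "
from h import *
go(-46,-.3,25)"
```

```text
13.425 tcp rel stud X,Y,N [-0.0459 -0.0005  0.0283] rot need deg(world) [ 0.05 -0.17 -0.01] F board [-1.1  0.5 -1.8] w 0.0119
units [-0.05  -0.012 -0.122]
```

>>> {"op": "step_arm", "data": {"slide": [[-0.016,-0.002,-0.037],[-0.016,-0.002,-0.037],[0,0,0]], "twist": [[0,0,0],[0,0,0],[0,0,0]], "fingers": [0,0,0]}}

```text
time_s: 13.8
ee_pos: [0.6001, -0.2518, 0.0854]
tool_rot: [3.043, 0.174, -0.652]
force: [0.1, -0.2, -2.5]
width: 0.0113
```

```bash
python3 -c "
from h import *
go(-46,-.3,23)"
```

```text
13.8 tcp rel stud X,Y,N [-0.0459 -0.0005  0.0263] rot need deg(world) [ 0.06 -0.17 -0.  ] F board [-1.1  0.2 -2.3] w 0.0113
units [-0.051 -0.012 -0.123]
```

>>> {"op": "step_arm", "data": {"slide": [[-0.016,-0.002,-0.037],[-0.016,-0.002,-0.037],[-0.016,-0.002,-0.037],[0,0,0]], "twist": [[0,0,0],[0,0,0],[0,0,0],[0,0,0]], "fingers": [0,0,0,0]}}

```text
time_s: 14.3
ee_pos: [0.5989, -0.252, 0.0826]
tool_rot: [3.043, 0.174, -0.652]
force: [-0.4, 0.3, -2.2]
width: 0.0116
```

>>> {"op": "step_arm", "data": {"slide": [[-0.016,-0.002,-0.037],[0,0,0]], "twist": [[0,0,0],[0,0,0]], "fingers": [0,0]}}

```text
time_s: 14.55
ee_pos: [0.5985, -0.252, 0.0817]
tool_rot: [3.043, 0.174, -0.651]
force: [0.4, 0.4, -1.9]
width: 0.0116
```

```bash
python3 -c "
from h import *
state()"
```

```text
14.55 tcp rel stud X,Y,N [-0.046  -0.0004  0.0223] rot need deg(world) [ 0.06 -0.16 -0.01] F board [-1.1 -0.3 -1.6] w 0.0116
```

Underside at about 1 mm. I'll take half-millimetre steps until it touches.

>>> {"op": "step_arm", "data": {"slide": [[-0.008,-0.001,-0.018],[0,0,0]], "twist": [[0,0,0],[0,0,0]], "fingers": [0,0]}}

```text
time_s: 14.8
ee_pos: [0.5984, -0.2521, 0.0813]
tool_rot: [3.043, 0.174, -0.651]
force: [0.4, 0.7, -2.3]
width: 0.0118
```

>>> {"op": "step_arm", "data": {"slide": [[-0.008,-0.001,-0.018],[0,0,0]], "twist": [[0,0,0],[0,0,0]], "fingers": [0,0]}}

```text
time_s: 15.05
ee_pos: [0.5982, -0.2521, 0.0809]
tool_rot: [3.043, 0.174, -0.651]
force: [0.1, 0.6, -3.1]
width: 0.0116
```

```bash
python3 -c "
from h import *
state()"
```

```text
15.05 tcp rel stud X,Y,N [-0.046  -0.0004  0.0214] rot need deg(world) [ 0.06 -0.16 -0.01] F board [-1.4 -0.6 -2.7] w 0.0116
```

>>> {"op": "step_arm", "data": {"slide": [[-0.008,-0.001,-0.018],[0,0,0]], "twist": [[0,0,0],[0,0,0]], "fingers": [0,0]}}

```text
time_s: 15.3
ee_pos: [0.598, -0.2521, 0.0804]
tool_rot: [3.043, 0.174, -0.651]
force: [-0.3, -0.8, -1.6]
width: 0.0117
```

>>> {"op": "step_arm", "data": {"slide": [[-0.008,-0.001,-0.018],[0,0,0]], "twist": [[0,0,0],[0,0,0]], "fingers": [0,0]}}

```text
time_s: 15.55
ee_pos: [0.598, -0.2522, 0.0803]
tool_rot: [3.043, 0.174, -0.651]
force: [0.3, 0.1, 0.2]
width: 0.0123
```

```bash
python3 -c "
from h import *
state()"
```

```text
15.55 tcp rel stud X,Y,N [-0.046  -0.0004  0.0208] rot need deg(world) [ 0.07 -0.14 -0.01] F board [-0.2 -0.1  0.3] w 0.0123
```

It is touching lightly. The wide end is over the stud and flat, so I'll slide down the slope.

>>> {"op": "step_arm", "data": {"slide": [[0.073,0.008,-0.033],[0.073,0.008,-0.033],[0.073,0.008,-0.033],[0,0,0]], "twist": [[0,0,0],[0,0,0],[0,0,0],[0,0,0]], "fingers": [0,0,0,0]}}

```text
time_s: 16.05
ee_pos: [0.6037, -0.2516, 0.0778]
tool_rot: [3.043, 0.174, -0.65]
force: [0.3, 0.1, 2.2]
width: 0.0115
```

```bash
python3 -c "
from h import *
state()"
```

```text
16.05 tcp rel stud X,Y,N [-0.0523 -0.0002  0.0208] rot need deg(world) [ 0.08 -0.12 -0.01] F board [ 0.6 -0.   2.1] w 0.0115
```

>>> {"op": "step_arm", "data": {"slide": [[0.073,0.008,-0.033],[0.073,0.008,-0.033],[0.073,0.008,-0.033],[0,0,0]], "twist": [[0,0,0],[0,0,0],[0,0,0],[0,0,0]], "fingers": [0,0,0,0]}}

```text
time_s: 16.55
ee_pos: [0.6091, -0.251, 0.0753]
tool_rot: [3.043, 0.174, -0.65]
force: [-1.1, -0.1, 3.9]
width: 0.0116
```

```bash
python3 -c "
from h import *
state()"
```

```text
16.55 tcp rel stud X,Y,N [-0.0583 -0.0002  0.0208] rot need deg(world) [ 0.08 -0.13 -0.01] F board [ 2.6 -0.1  3.1] w 0.0116
```

>>> {"op": "step_arm", "data": {"slide": [[0.073,0.008,-0.033],[0.073,0.008,-0.033],[0.036,0.004,-0.016],[0,0,0]], "twist": [[0,0,0],[0,0,0],[0,0,0],[0,0,0]], "fingers": [0,0,0,0]}}

```text
time_s: 17.05
ee_pos: [0.6135, -0.2505, 0.0734]
tool_rot: [3.043, 0.174, -0.651]
force: [-0.6, -0.6, 5.4]
width: 0.0117
```

>>> {"op": "step_arm", "data": {"slide": [[0.036,0.004,-0.016],[0.018,0.002,-0.008],[0,0,0]], "twist": [[0,0,0],[0,0,0],[0,0,0]], "fingers": [0,0,0]}}

```text
time_s: 17.42
ee_pos: [0.6147, -0.2504, 0.0728]
tool_rot: [3.043, 0.174, -0.651]
force: [-1.7, 0.5, 5.7]
width: 0.012
```

```bash
python3 -c "
from h import *
state()"
```

```text
17.425 tcp rel stud X,Y,N [-0.0645 -0.0002  0.0208] rot need deg(world) [ 0.08 -0.16 -0.01] F board [ 3.8 -0.7  4.5] w 0.012
```

>>> {"op": "step_arm", "data": {"slide": [[0.018,0.002,-0.008],[0,0,0]], "twist": [[0,0,0],[0,0,0]], "fingers": [0,0]}}

```text
time_s: 17.68
ee_pos: [0.6151, -0.2504, 0.0726]
tool_rot: [3.043, 0.174, -0.651]
force: [-0.9, 0.6, 5.5]
width: 0.012
```

>>> {"op": "step_arm", "data": {"slide": [[0.018,0.002,-0.008],[0,0,0]], "twist": [[0,0,0],[0,0,0]], "fingers": [0,0]}}

```text
time_s: 17.92
ee_pos: [0.6156, -0.2503, 0.0724]
tool_rot: [3.043, 0.174, -0.651]
force: [-1.0, 0.1, 5.6]
width: 0.0117
```

```bash
python3 -c "
from h import *
state()"
```

```text
17.925 tcp rel stud X,Y,N [-0.0654 -0.0002  0.0208] rot need deg(world) [ 0.08 -0.16 -0.01] F board [ 3.1 -0.2  4.7] w 0.0117
```

>>> {"op": "step_arm", "data": {"slide": [[0.018,0.002,-0.008],[0,0,0]], "twist": [[0,0,0],[0,0,0]], "fingers": [0,0]}}

```text
time_s: 18.18
ee_pos: [0.616, -0.2503, 0.0722]
tool_rot: [3.043, 0.174, -0.651]
force: [-0.7, 0.4, 6.0]
width: 0.0119
```

```bash
python3 -c "
from h import *
state()"
```

```text
18.175 tcp rel stud X,Y,N [-0.0659 -0.0002  0.0208] rot need deg(world) [ 0.08 -0.16 -0.01] F board [ 3.  -0.5  5.2] w 0.0119
```

>>> {"op": "step_arm", "data": {"slide": [[0.018,0.002,-0.008],[0,0,0]], "twist": [[0,0,0],[0,0,0]], "fingers": [0,0]}}

```text
time_s: 18.42
ee_pos: [0.6165, -0.2502, 0.0721]
tool_rot: [3.043, 0.174, -0.651]
force: [-0.9, -0.1, 5.3]
width: 0.0118
```

>>> {"op": "step_arm", "data": {"slide": [[0.018,0.002,-0.008],[0,0,0]], "twist": [[0,0,0],[0,0,0]], "fingers": [0,0]}}

```text
time_s: 18.68
ee_pos: [0.6166, -0.2502, 0.072]
tool_rot: [3.043, 0.174, -0.652]
force: [-2.9, -0.2, 6.8]
width: 0.0117
```

```bash
python3 -c "
from h import *
state()"
```

```text
18.675 tcp rel stud X,Y,N [-0.0666 -0.0002  0.0208] rot need deg(world) [ 0.08 -0.2   0.  ] F board [ 5.4 -0.1  5. ] w 0.0117
```

>>> {"op": "step_arm", "data": {"slide": [[0.018,0.002,-0.008],[0,0,0]], "twist": [[0,0,0],[0,0,0]], "fingers": [0,0]}}

```text
time_s: 18.92
ee_pos: [0.6167, -0.2502, 0.0719]
tool_rot: [3.042, 0.174, -0.654]
force: [-3.4, 0.1, 7.2]
width: 0.0117
```

```bash
python3 -c "
from h import *
state()"
```

```text
18.925 tcp rel stud X,Y,N [-0.0666 -0.0002  0.0208] rot need deg(world) [ 0.08 -0.26  0.  ] F board [ 6.  -0.5  5.2] w 0.0117
```

It stopped at -66.6 mm (home predicted at -66), with the downslope reaction rising from 3 to 6 N and no further motion. The stud is home. I'll open the fingers and retreat along the normal.

>>> {"op": "step_arm", "data": {"slide": [[0,0,0],[0,0,0],[0,0,0],[0,0,0],[0,0,0]], "twist": [[0,0,0],[0,0,0],[0,0,0],[0,0,0],[0,0,0]], "fingers": [14,18,30,45,45]}}

```text
time_s: 19.55
ee_pos: [0.6174, -0.2499, 0.0711]
tool_rot: [3.043, 0.174, -0.651]
force: [-0.3, 0.0, -0.2]
width: 0.0442
```

>>> {"op": "step_arm", "data": {"slide": [[0.08,0.01,0.18],[0.2,0.02,0.45],[0.4,0.05,0.9],[0.4,0.05,0.9],[0.4,0.05,0.9],[0.4,0.05,0.9],[0.4,0.05,0.9],[0,0,0]], "twist": [[0,0,0],[0,0,0],[0,0,0],[0,0,0],[0,0,0],[0,0,0],[0,0,0],[0,0,0]], "fingers": [45,45,45,45,45,45,45,45]}}

```text
time_s: 20.55
ee_pos: [0.6765, -0.2432, 0.2029]
tool_rot: [3.043, 0.174, -0.642]
force: [0.5, 0.6, 0.4]
width: 0.0449
```

```bash
python3 - <<'E'
from h import *
state(); f=grab_frame("wrist"); P=wpts(f)-S; a,b,h=P@X,P@Y,P@N; ok=f["depth"]>0
w=(abs(a)<.12)&(abs(b)<.06)&ok
m=w&(h>.048)&(h<.056); print("fin top",m.sum(),cv2.minAreaRect(np.stack([a[m],b[m]],1).astype(np.float32)))
m=w&(abs(h-.004)<.003)&(a>-.08)&(a<.03)&(abs(b)<.04); G=np.c_[a[m],b[m],np.ones(m.sum())]; print("plate",m.sum(),np.linalg.lstsq(G,h[m],rcond=None)[0])
m=w&(abs(h-.0105)<.0022)&(abs(a)<.02)&(abs(b)<.015); print("head",m.sum(),a[m].min(),a[m].max(),b[m].mean())
m=w&(abs(h-.008)<.003)&(a<-.085); print("lower rim",np.percentile(a[m],[1,50]))
cv2.imwrite("pics/w5.png",f["img"][:,:,::-1])
E
```

```text
20.55 tcp rel stud X,Y,N [-0.0684 -0.0003  0.165 ] rot need deg(world) [ 0.17  0.18 -0.04] F board [-0.4 -0.6  0.6] w 0.0449
fin top 559 ((-0.06548048555850983, -0.00014189956709742546), (0.03963114321231842, 0.010858569294214249), 0.13378462195396423)
plate 5922 [ 0.0003092  -0.00129122  0.00414285]
head 181 -0.009794002941424833 0.007028112458211402 1.5020400972662132e-05
lower rim [-0.0983607  -0.09296043]
```

View pics/w5.png

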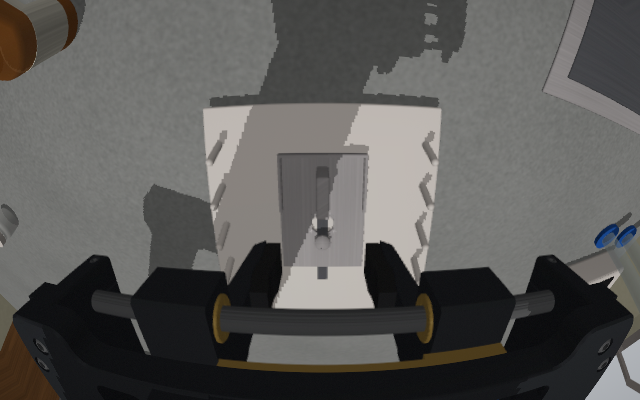

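The tray lies flat and square, with the head at (322,242) standing above the narrow slot. The stud is at tray x of about 32.3 mm (home is 32), and the gripper is clear.

```bash
python3 -c "
from cell import *
print(hand_in())"
```

```text
the job is handed in; nothing more can be done
None
```

The tray is hung on the stud and released, and I handed the job in at about 20.6 s of the 72 s allowed. `hand_in()` reports no verdict, so success is my own reading of the checks.

**What I did:** I found the tray, board and stud with the top and wrist cameras and pinched the fin. I lowered the wide end of the keyhole over the stud until it touched lightly (2–3 N). Then I slid the tray down the slope until it stopped against the stud. The highest force I read at the end of a move was about 8 N, well under 40 N. I let go there and backed off along the board's normal.

**Last checks, from one wrist picture after release:**
- **Position:** the stud is at about x = 32.3 mm in the tray's frame (home is 32), with the sideways offset under 0.5 mm.
- **Seating:** the plate lies flat within about 0.1° and square within about 0.2°, with the stud's head above the slot.
- **Gripper:** it is clear of the tray and the measured force is about zero.
- **Disagreement:** the arm stopped about 0.6 mm past where I predicted, which is within the calibration error.
- **Not re-measured:** I did not measure the bottle, beaker and jar again at the end. The arm's path was planned to stay clear of them, and I saw no contact forces.

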